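# Steady a marking-out plate with its packed screw foot

## Task

The cast marking-out plate is steadied at its front right ear by a screw foot, which is too short to reach the bench: lay the loose steel packing strip flat on the bench under that foot, then screw the foot down (clockwise from above, by its tommy bar) until its whole sole just bears lightly on the strip. Do not jack the plate up off its own feet or shove it, and leave the work standing on it and the bottle beside it undisturbed.

Things in the scene. Friction and masses are not known exactly. Their poses are not given: they have to be found in the camera images.
- plate: Low cast-iron marking-out plate, about 12 kg, 200 mm (its x) by 260 mm (its y), flat top 72 mm above the bench, standing loose on three fixed feet. Origin at the centre of its underside, on the bench; x points away from the robot's side, z up. Skirt 25 mm clear of the bench. It begins to lift off its feet if the screw foot pushes up with about 50 N.
- ear (a point): Top of the ear that carries the screw foot: a round boss of 23 mm radius, 30 to 64 mm above the bench, sticking out of the plate's front side near its right end (x -125 mm, y -100 mm from the plate's origin). The point lies on the screw's axis, 64 mm above the bench; axes as the plate's.
- screw: The screw foot; origin and axes as tommy_bar. About 9 cm below, on the same axis, is its round foot, 36 mm across, with a rubber sole, hanging 3 to 7 mm higher than the strip's top would lie. Free, the screw turns at about 0.04 N m. The sole gives about 1 mm for 20 N and turns with the screw, so once it bears, turning takes about 0.01 N m more for each newton of load; it stays where it is left.
- packing: The packing strip: plain steel flat-bar offcut lying flat on the bench, 160 mm (its x) by 55 mm (its y) by 12 mm, 0.82 kg. Origin at the centre of its underside; x along its length, z up.
- packing_mid (a point): Centre of the packing strip, half-way up (6 mm above its underside); axes as the strip's.
- casting: Dark cast bracket, 46 x 48 x 56 mm, standing on the plate; origin at the centre of its underside. Leave alone.
- bearing_ring: Machined ring, 70 mm diameter, 30 mm high, lying on the plate; origin at the centre of its underside. Leave alone.
- oiler_bottle: Small plastic dropper bottle, 97 x 33 mm, lying on the bench; origin at the centre of its underside. Leave alone.
- tommy_bar (a point): Centre of the tommy bar, a steel cross bar of 10 mm diameter and 128 mm overall with a ball (16 mm) at each end, stuck through the screw's round head (30 mm across, 31 mm high) about 0.11 m above the bench; x along the bar, z up, on the screw's axis. Swung clockwise seen from above it drives the foot down, 8 mm a turn. A stop nut lets it down only some 12 mm in all.

How it is judged:
By the outcome, as a careful person would: the job done as asked, in the order asked, and still so for the second after the job is handed in, with the robot touching nothing.
It also fails if it takes over 72 s, if anything falls off the work surface, if the arm or the gripper's body presses on something with over 40 N, if the wrist force passes 120 N, or if a joint passes its speed limit or range.

## Robot

A 6-joint arm with a two-finger parallel gripper is mounted at the origin on a cart in front of the work surface, level with it; the furniture and walls round the work are solid. World frame = base frame: x ahead of the robot, y to its left, z up, the work surface at z = 0. Lengths are in mm, angles in degrees, forces in N, time in s.
With the tool pointing down it reaches from about 300 to 850 mm from the base axis. Payload 4.2 kg.
Tool frame: the origin (TCP) lies between the finger pads; the fingertips stand 22 mm ahead of it and the grasp point (between the pads) lies 3 mm ahead of it; z points along the fingers, y is the line along which they close (so a half turn about z gives the same grasp; the last joint's range is limited). The gripper opens to 91 mm and grips with 3 to 60 N. Pads are 32 mm wide; open, the fingers measure 118 mm over their backs; the gripper's body (76 mm by 178 mm) begins 60 mm behind the grasp point.
Start: joints at [-71.734, 18.312, 89.639, -0, 72.044, -1.146], TCP at [191.109, -542.33, 200.476] pointing down, gripper open.
Joint ranges: [-177.97, 177.97], [-48.28, 115.42], [12.27, 149.76], [-77.06, 257.06], [2.81, 150.46], [-146.56, 146.56]. Speed limits (degrees/s): [147.25, 147.25, 180, 180, 180, 180].

## Interface

Orientations are given as a 3x3 rotation matrix whose columns are the frame's x, y, z axes.
In Python, from workcell import sense, get_image, sign_off gives the robot as it stands.
- The arm moves only by the tool arm_command, never from a script. Its argument "targets" is a list of rows, each a list of 3 entries, a list of its own where there are three numbers: the turn, a rotation vector about the tool's x, y, z in rad, then the shift along the tool's x, y, z in mm, then the opening, from -1 (shut) to 1 (fully open), so that 0 is half open. In form: [[[wx, wy, wz], [x, y, z], claw], ...]. A call has 1 to 8 rows; each row shifts and turns the commanded pose from where the row before left it, along the tool's axes as they then stand; what a row does not reach is not made up. A row lasts 1/8 s, in which the tool goes at most 62.5 mm and 10.7 degrees, less where a joint would pass 70% of its speed; a pose out of reach is approached as far as the arm can. A call with a gripper value outside its range is refused whole. The fingers move at their own pace and stop on an object; "squeeze" is the grip in N (left out, the last holds). Time passes only in rows, so rows that do not move let the fingers close. It gives the time, the measured TCP pose, the force, the opening and the grip force at its end, in the units of the state.
- sense(): the state, without advancing time (a new reading comes with each control period).
- get_image(name): name is "side" or "top"; returns a dict with "pixels" (480x640x3 uint8, red, green, blue), "fx", "fy", "cx", "cy" (pixels), "dist_coeffs" ([k1, k2, p1, p2, k3] as OpenCV has them; the pictures are not rectified), "extrinsics" (4x4, takes a point from camera to world coordinates). Camera axes: x right, y down, z forward; pixel columns grow to the right and rows downward; lengths in mm; the calibration is good to about 2 mm. A picture is of the moment at which its call begins. There is no depth.
- sign_off(): hands the job in; it is judged then, once.
The state is a dict: "time_s": time; "joint_pos": joint angles; "qd": joint speeds; "tau": joint torques, N m; "ee_pos": TCP position; "tool_rot": TCP orientation; "force": force on the tool from outside, world axes, zero at the start; "wrist_torque": the same for the moment, N m; "width": finger opening in mm; "gripper_force": force on a finger pad.
Only numpy, scipy, OpenCV 4.12 (cv2) and the standard library are available. Lean on these libraries where they do the work, as an engineer would, in place of code of your own. Each camera call takes 0.05 s, during which the arm holds its last target. There are 200 camera calls.

## Working session

There is one attempt and no reset: what is moved stays moved. The work goes in short steps, Python scripts to look and compute and a tool call to move; the robot and the scene stay as the last step left them, time stands still between calls to the robot, and variables do not carry over. Pictures are saved under pics/ and viewed, at most 10 in all, crops included, and the job is handed in when it is done.

Besides the shell and the picture viewer there is one more tool, called after "Emit:" as a command line: name --argument value ..., lists and objects as JSON in quotes. arm_command: Moves the arm, as the interface text tells. Its arguments: {"type":"object","properties":{"targets":{"type":"array"},"squeeze":{"type":"number"}},"required":["targets"]}

```bash
mkdir -p pics; cat > h.py <<'E'
import numpy as np, cv2
from workcell import sense, get_image, sign_off
def cam(im):
    K=np.array([[im['fx'],0,im['cx']],[0,im['fy'],im['cy']],[0,0,1.]]);return K,np.array(im['dist_coeffs'],float),np.array(im['extrinsics'])
def ray(im,uv):
    K,d,T=cam(im);p=cv2.undistortPoints(np.array([[uv]],float),K,d)[0,0]
    return T[:3,3],T[:3,:3]@np.array([p[0],p[1],1.])
def onz(im,uv,z):
    o,r=ray(im,uv);return o+r*(z-o[2])/r[2]
def tri(a,ua,b,ub):
    o1,r1=ray(a,ua);o2,r2=ray(b,ub)
    s=np.linalg.lstsq(np.c_[r1,-r2],o2-o1,rcond=None)[0]
    p,q=o1+s[0]*r1,o2+s[1]*r2;return (p+q)/2,np.linalg.norm(p-q)
def proj(im,P):
    K,d,T=cam(im);R=T[:3,:3].T;return cv2.projectPoints(np.array(P,float).reshape(-1,3),cv2.Rodrigues(R)[0],-R@T[:3,3],K,d)[0][:,0]
def save(im,n): cv2.imwrite('pics/'+n,im['pixels'][:,:,::-1])
E
python3 - <<'E'
from h import *
import pickle
np.set_printoptions(precision=1,suppress=True)
for n in('side','top'):
    im=get_image(n);save(im,n+'0.png');pickle.dump(im,open(n+'0.pkl','wb'));print(n,im['fx'],im['extrinsics'])
s=sense();print(s['ee_pos'],s['tool_rot'],s['width'])
E
```

```text
side 529.0817921878519 [[ -0.8  -0.3   0.5 103.9]
 [ -0.5   0.4  -0.7 803.9]
 [  0.   -0.9  -0.5 625.7]
 [  0.    0.    0.    1. ]]
top 473.3655797066802 [[  0.   -1.    0.1 491.6]
 [ -1.   -0.   -0.    0.2]
 [  0.   -0.1  -1.  977.5]
 [  0.    0.    0.    1. ]]
[ 191.  -541.9  199.7] [[ 0.9  0.3 -0. ]
 [ 0.3 -0.9  0. ]
 [ 0.  -0.  -1. ]] 90.98880841470411
```

View pics/side0.png

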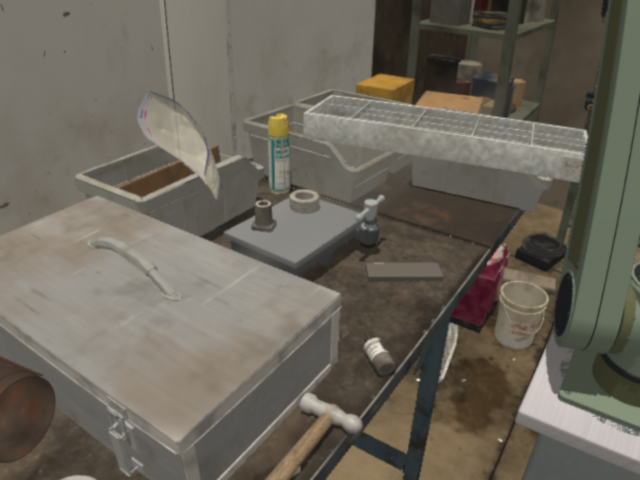

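View pics/top0.png

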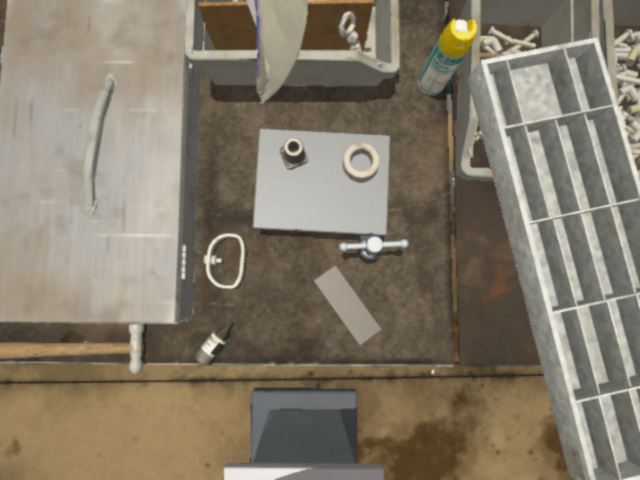

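The side view shows the plate around (295,230), the screw at (370,215) and the strip at (403,271). The top view shows the strip with corners near (331,266), (314,280), (364,345) and (381,328), the bar balls near (344,247) and (404,243), and the bottle at (213,345). Next I'll measure the strip and bar in both views.

```bash
python3 - <<'E'
from h import *
import pickle
np.set_printoptions(precision=1,suppress=True)
S,T=[pickle.load(open(n+'0.pkl','rb')) for n in('side','top')]
def rect(im,box,seed,tol):
    x0,y0,x1,y1=box;p=cv2.GaussianBlur(im['pixels'],(3,3),0)
    m=np.zeros((482,642),np.uint8);cv2.floodFill(p.copy(),m,seed,0,(tol,)*3,(tol,)*3,8|(255<<8)|cv2.FLOODFILL_MASK_ONLY|cv2.FLOODFILL_FIXED_RANGE)
    m=m[1:-1,1:-1];c=max(cv2.findContours(m,0,2)[0],key=cv2.contourArea)
    return cv2.minAreaRect(c),cv2.approxPolyDP(c,4,True)[:,0],cv2.contourArea(c)
r,a,A=rect(T,(0,0,0,0),(348,305),28);print('top strip',A,a.tolist());b=cv2.boxPoints(r);W=np.array([onz(T,x,12.) for x in b]);print(W,np.linalg.norm(np.diff(W,axis=0),axis=1),W.mean(0))
r2,a2,A2=rect(S,0,(403,270),28);print('side strip',A2,a2.tolist());M=cv2.moments(a2)
print([onz(S,x,12.) for x in a2.astype(float)])
print('centre', tri(T,b.mean(0),S,(M['m10']/M['m00'],M['m01']/M['m00'])))
r3,a3,A3=rect(T,0,(320,190),25);b3=cv2.boxPoints(r3);W=np.array([onz(T,x,72.) for x in b3]);print('plate',W,np.linalg.norm(np.diff(W,axis=0),axis=1),W.mean(0))
def crop(im,x,y,w,h,k,n): cv2.imwrite('pics/'+n,cv2.resize(im['pixels'][y:y+h,x:x+w,::-1],None,fx=k,fy=k,interpolation=cv2.INTER_CUBIC)); 
c1=cv2.resize(S['pixels'][180:270,320:420,::-1],(400,360),interpolation=2);c2=cv2.resize(T['pixels'][205:295,325:425,::-1],(400,360),interpolation=2)
cv2.imwrite('pics/c.png',np.hstack([c1,c2]))
E
```

```text
top strip 1991.0 [[334, 266], [315, 282], [361, 343], [379, 327]]
[[ 521.   -17.6   12. ]
 [ 552.6  -61.6   12. ]
 [ 423.5 -153.9   12. ]
 [ 392.7 -110.2   12. ]] [ 54.1 158.7  53.4] [472.4 -85.8  12. ]Traceback (most recent call last):
  File "<stdin>", line 11, in <module>
  File "<stdin>", line 6, in rect
TypeError: cannot unpack non-iterable int object
```

```bash
python3 - <<'E'
from h import *
import pickle
np.set_printoptions(precision=1,suppress=True)
S,T=[pickle.load(open(n+'0.pkl','rb')) for n in('side','top')]
def rect(im,seed,tol):
    p=cv2.GaussianBlur(im['pixels'],(3,3),0)
    m=np.zeros((482,642),np.uint8);cv2.floodFill(p.copy(),m,seed,0,(tol,)*3,(tol,)*3,8|(255<<8)|cv2.FLOODFILL_MASK_ONLY|cv2.FLOODFILL_FIXED_RANGE)
    c=max(cv2.findContours(m[1:-1,1:-1],0,2)[0],key=cv2.contourArea)
    return cv2.minAreaRect(c),cv2.approxPolyDP(c,4,True)[:,0],cv2.contourArea(c)
r,a,A=rect(T,(348,305),28);b=cv2.boxPoints(r)
r2,a2,A2=rect(S,(403,270),22);print('side strip',A2,a2.tolist());M=cv2.moments(a2)
print(np.array([onz(S,x,12.) for x in a2.astype(float)]))
print('centre', tri(T,b.mean(0),S,(M['m10']/M['m00'],M['m01']/M['m00'])))
r3,a3,A3=rect(T,(320,190),25);b3=cv2.boxPoints(r3);W=np.array([onz(T,x,72.) for x in b3]);print('plate',W,np.linalg.norm(np.diff(W,axis=0),axis=1),W.mean(0))
c1=cv2.resize(S['pixels'][180:270,320:420,::-1],(400,360),interpolation=2);c2=cv2.resize(T['pixels'][205:295,325:425,::-1],(400,360),interpolation=2)
cv2.imwrite('pics/c.png',np.hstack([c1,c2]))
E
```

```text
side strip 1045.0 [[365, 264], [369, 276], [443, 274], [436, 262]]
[[ 549.9  -54.3   12. ]
 [ 520.   -18.7   12. ]
 [ 394.5 -115.9   12. ]
 [ 425.8 -151.8   12. ]]
centre (array([472.6, -85.9,  11.2]), np.float64(1.3852178687083576))
plate [[ 622.4   99.7   72. ]
 [ 816.7   92.6   72. ]
 [ 803.7 -167.3   72. ]
 [ 609.7 -154.1   72. ]] [194.5 260.2 194.4] [713.1 -32.3  72. ]
```

View pics/c.png

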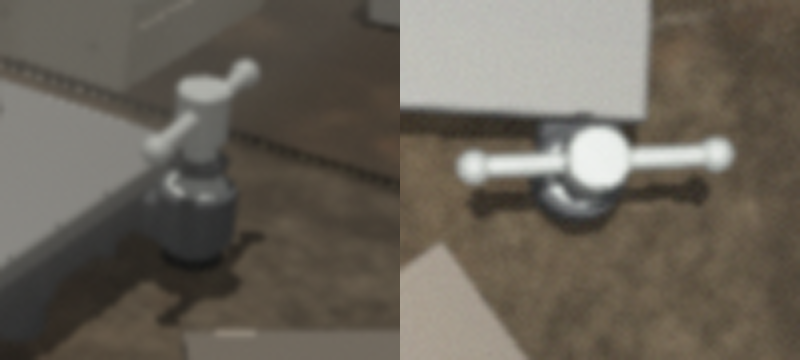

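```bash
python3 - <<'E'
from h import *
import pickle
np.set_printoptions(precision=1,suppress=True)
S,T=[pickle.load(open(n+'0.pkl','rb')) for n in('side','top')]
for n,t,s in [('ballL',(343,246.5),(359.25,216.75)),('ballR',(404.2,243.5),(382,198)),('headtop',(374.5,244.2),(370.7,202)),('trayfar',(481,65),(306,112)),('tray far R',(598,40),(324,97))]:
    print(n,tri(T,t,S,s))
for p in [(343,246.5),(404.2,243.5)]: print(onz(T,p,110))
print('foot bottom side',onz(S,(368,245),17))
s=sense();print(s['ee_pos'],np.degrees(np.arctan2(s['tool_rot'][1][0],s['tool_rot'][0][0])),s['force'],s['wrist_torque'])
E
```

```text
ballL (array([580.1, -70.3, 111. ]), np.float64(0.46014608543383706))
ballR (array([ 586.2, -183.6,  109.6]), np.float64(1.0411523588441334))
headtop (array([ 583.9, -126.4,  122.4]), np.float64(0.5579408707862142))
trayfar (array([ 872.8, -290.4,  233.1]), np.float64(1.8460726026875265))
tray far R (array([ 940.1, -497. ,  216.4]), np.float64(24.50537387952554))
[580.4 -70.2 110. ]
[ 586.6 -183.3  110. ]
foot bottom side [ 580.5 -121.1   17. ]
[ 191.  -541.9  199.7] 19.41282105631904 [-1.  -1.3 -0.4] [0.1 0.  0. ]
```

```bash
python3 - <<'E'
from h import *
import pickle
np.set_printoptions(precision=1,suppress=True)
S,T=[pickle.load(open(n+'0.pkl','rb')) for n in('side','top')]
for z in(180,233): print([onz(S,p,z) for p in((588,128),(583,178))],onz(T,(570,478),z))
print(proj(S,[[191,-542,200],[191,-542,400]]),proj(T,[[191,-542,200]]))
# move 1 plan: rise 150; target above grip point
s=sense();R=np.array(s['tool_rot']);print(R, R.T@(np.array([427.5,-118,0])-np.array(s['ee_pos'])))
E
```

```text
[array([ 252.9, -846.5,  180. ]), array([ 198.5, -421.5,  180. ])] [ 196.6 -433.2  180. ]
[array([ 235.2, -650.3,  233. ]), array([ 187.2, -275.7,  233. ])] [ 216.2 -404.4  233. ]
[[596.2 155.6]
 [616.9  73.6]] [[644.5 485.9]]
[[ 0.9  0.3 -0. ]
 [ 0.3 -0.9  0. ]
 [ 0.  -0.  -1. ]] [ 364.  -320.8  200.2]
```

Emit:
arm_command --targets '[[[0, 0, 0], [0, 0, -50], 1], [[0, 0, 0], [0, 0, -50], 1], [[0, 0, 0], [0, 0, -50], 1], [[0, 0, 0], [25, -20, 0], 1], [[0, 0, 0], [40, -35, 0], 1], [[0, 0, 0], [40, -35, 0], 1], [[0, 0, 0], [40, -35, 0], 1], [[0, 0, 0], [40, -35, 0], 1]]'

```text
time_s: 1.1
ee_pos: [312.8, -328.2, 350.1]
tool_rot: [[0.943, 0.332, -0.0], [0.332, -0.943, 0.0], [0.0, -0.0, -1.0]]
force: [0.9, -0.1, -0.5]
width: 91.0
gripper_force: 0.0
```

Emit:
arm_command --targets '[[[0, 0, 0], [40, -35, 0], 1], [[0, 0, 0], [40, -35, 0], 1], [[0, 0, 0], [40, -35, 0], 1], [[0, 0, 0], [40, -35, 10], 1], [[0, 0, -0.14], [20, -20, 30], 1], [[0, 0, -0.14], [0, 0, 50], 1], [[0, 0, 0], [0, 0, 50], 1], [[0, 0, 0], [0, 0, 30], 1]]'

```text
time_s: 2.1
ee_pos: [427.4, -118.5, 177.8]
tool_rot: [[0.814, 0.581, -0.004], [0.581, -0.814, 0.001], [-0.003, -0.003, -1.0]]
force: [0.2, 1.1, 0.2]
width: 90.9
gripper_force: 0.0
```

Emit:
arm_command --targets '[[[0, 0, 0], [0, 0, 40], 1], [[0, 0, 0], [0, 0, 45], 1], [[0, 0, 0], [0, 0, 40], 1], [[0, 0, 0], [0, 0, 20], 1], [[0, 0, 0], [0, 0, 5], 1], [[0, 0, 0], [0, 0, 0], 1]]'

```text
time_s: 2.85
ee_pos: [429.3, -119.3, 30.6]
tool_rot: [[0.815, 0.58, 0.0], [0.58, -0.815, -0.0], [0.0, 0.0, -1.0]]
force: [-0.1, -0.4, 0.0]
width: 91.3
gripper_force: 0.0
```

```bash
python3 - <<'E'
from h import *
s=sense();print(s['ee_pos'],s['force'],s['width'])
S=get_image('side');T=get_image('top')
c1=cv2.resize(S['pixels'][170:320,310:510,::-1],(400,300));c2=cv2.resize(T['pixels'][200:350,260:460,::-1],(400,300))
cv2.imwrite('pics/d.png',np.hstack([c1,c2]))
E
```

```text
[ 429.25446771 -119.27767058   30.64806002] [-0.08571061 -0.37867654  0.02586155] 91.33512950373473
```

View pics/d.png

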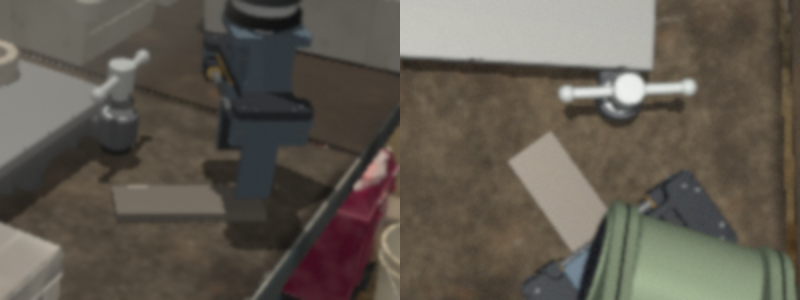

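The fingers straddle the near end of the strip, and everything else is untouched.

Emit:
arm_command --targets '[[[0, 0, 0], [0, 0, 6.5], 1], [[0, 0, 0], [0, 0, 0], 1], [[0, 0, 0], [0, 0, 0], -1], [[0, 0, 0], [0, 0, 0], -1], [[0, 0, 0], [0, 0, 0], -1], [[0, 0, 0], [0, 0, 0], -1]]' --squeeze 45

```text
time_s: 3.7
ee_pos: [429.0, -119.3, 24.0]
tool_rot: [[0.815, 0.58, 0.0], [0.58, -0.815, -0.0], [0.0, 0.0, -1.0]]
force: [-0.5, 0.1, -0.0]
width: 53.8
gripper_force: 0.0
```

Emit:
arm_command --targets '[[[0, 0, 0], [0, 0, 0], -1], [[0, 0, 0], [0, 0, 0], -1]]'

```text
time_s: 3.95
ee_pos: [429.0, -119.2, 23.9]
tool_rot: [[0.815, 0.58, -0.0], [0.58, -0.815, -0.0], [-0.0, 0.0, -1.0]]
force: [0.5, 0.4, 0.5]
width: 34.2
gripper_force: 0.0
```

```bash
python3 - <<'E'
from h import *
s=sense();print(s['ee_pos'],s['force'],s['width'],s['gripper_force'])
S=get_image('side');T=get_image('top')
c1=cv2.resize(S['pixels'][170:320,310:510,::-1],(400,300));c2=cv2.resize(T['pixels'][200:350,260:460,::-1],(400,300))
cv2.imwrite('pics/e.png',np.hstack([c1,c2]))
E
```

```text
[ 428.99859862 -119.21624708   23.93295775] [0.49696143 0.36423298 0.46259527] 34.16472990162807 0.0
```

View pics/e.png

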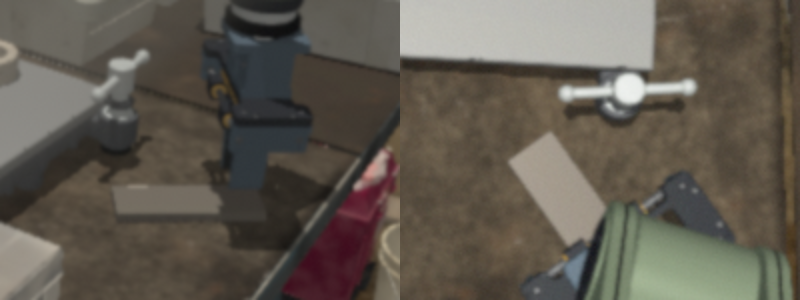

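The fingers closed on air: in the side crop, the fingertips at (245,187) appear to stand above the strip. I'll check their actual height.

```bash
python3 - <<'E'
from h import *
np.set_printoptions(precision=1,suppress=True)
S=get_image('side');T=get_image('top');s=sense();R=np.array(s['tool_rot']);p=np.array(s['ee_pos'])
for w in(17,30):
  for z in(22,12,2):
    print(w,z,[(2*(proj(S,p+R@np.array([x,-w,24-z]))[0]-[310,170])) for x in(-16,16)])
print(s['width'],s['joint_pos'])
cv2.imwrite('pics/f.png',cv2.resize(S['pixels'][200:300,360:490,::-1],(780,600),interpolation=2))
E
```

```text
17 22 [array([256.6, 197.2]), array([226.9, 197.3])]
17 12 [array([255.4, 205.1]), array([225.8, 205.2])]
17 2 [array([254.2, 212.9]), array([224.7, 213.1])]
30 22 [array([259.3, 204. ]), array([229.3, 204.1])]
30 12 [array([258.1, 211.9]), array([228.2, 212.1])]
30 2 [array([256.8, 219.8]), array([227.1, 220. ])]
18.431486047230667 [-17.   18.4 120.   -0.   41.6  37.5]
```

View pics/f.png

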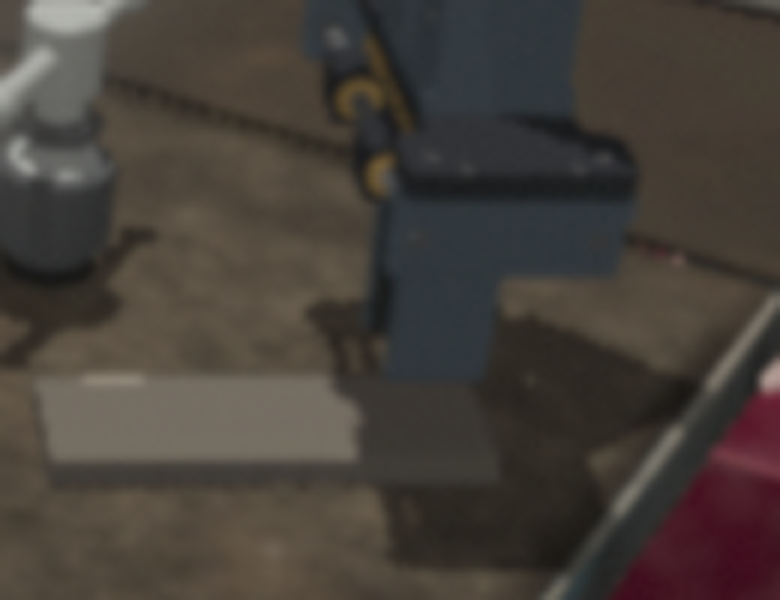

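```bash
python3 - <<'E'
from h import *
np.set_printoptions(precision=1,suppress=True)
S=get_image('side');T=get_image('top');s=sense();R=np.array(s['tool_rot']);p=np.array(s['ee_pos'])
print(p,s['width'])
for z in(2,30,84,110): 
    q=[[x,y,24-z] for x in(-38,38) for y in(-89,89)]; print(z,proj(T,[p+R@np.array(v) for v in q]).tolist(),proj(T,p+R@np.array([0,0,24.-z])))
    print('   side',proj(S,[p+R@np.array(v) for v in q]).tolist())
c1=cv2.resize(S['pixels'][130:280,380:530,::-1],(400,400),interpolation=2);c2=cv2.resize(T['pixels'][260:400,300:440,::-1],(400,400),interpolation=2)
cv2.imwrite('pics/g.png',np.hstack([c1,c2]))
E
```

```text
[ 429.  -119.2   23.9] 10.228678071715876
2 [[338.2981308137189, 367.23966036696015], [409.13139786531576, 315.9007425468617], [316.5481684055437, 336.0584302873367], [387.2025803919218, 285.4039244491542]] [[363. 326.]]
   side [[455.3818366721384, 296.28073920417586], [436.45294754711676, 250.74397082184143], [418.5108444897643, 296.62734682772594], [404.03162164416284, 250.76451155235821]]
30 [[339.30947492731747, 369.4108215715493], [412.2274193740707, 316.52350252364846], [316.90501290781066, 337.28756292478346], [389.6346841539642, 285.125868941469]] [[364.7 326.9]]
   side [[457.45493965735113, 284.91064520832583], [438.00209671684297, 240.2616809062751], [420.1023408570582, 285.1849734883325], [405.21957101446503, 240.22356236074032]]
84 [[341.44164619817695, 373.98801280337716], [418.74686521324134, 317.8345995385147], [317.65695122414786, 339.8775261221055], [394.7535571665001, 284.5404777076161]] [[368.4 328.8]]
   side [[461.5695375991786, 262.0834811123581], [441.06010401524037, 219.35831388539458], [423.265319473924, 262.2024444219763], [407.56746549949645, 219.19680117474107]]
110 [[342.5643952402534, 376.3981564515807], [422.1756064198062, 318.5239863195024], [318.0526977936131, 341.2406015121288], [397.44433925072076, 284.2326717142573]] [[370.3 329.9]]
   side [[463.60578341282974, 250.65504399392438], [442.56546408299783, 208.9620356189717], [424.83278695742945, 250.69101424094598], [408.7247158186018, 208.7359324140147]]
```

View pics/g.png

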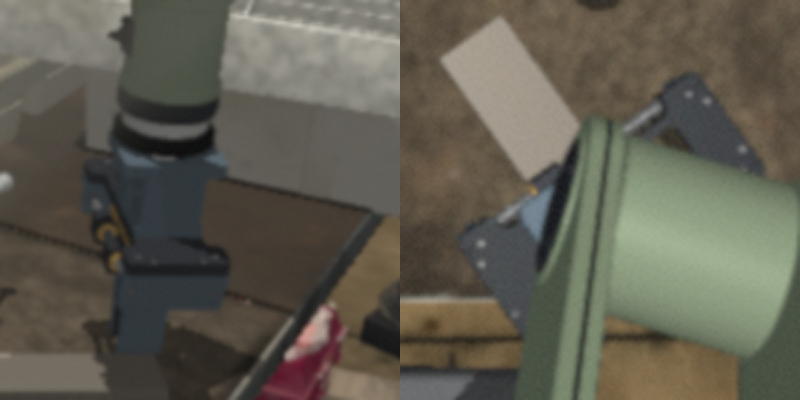

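The tips stand about 25 mm higher than the reported pose implies. I'll reopen the gripper and descend carefully, watching the force.

Emit:
arm_command --targets '[[[0, 0, 0], [0, 0, 0], 1], [[0, 0, 0], [0, 0, 0], 1], [[0, 0, 0], [0, 0, 0], 1], [[0, 0, 0], [0, 0, 0], 1], [[0, 0, 0], [0, 0, 0], 1], [[0, 0, 0], [0, 0, 0], 1], [[0, 0, 0], [0, 0, 0], 1], [[0, 0, 0], [0, 0, 0], 1]]'

```text
time_s: 5.25
ee_pos: [429.0, -119.2, 24.0]
tool_rot: [[0.815, 0.58, 0.0], [0.58, -0.815, -0.0], [-0.0, 0.0, -1.0]]
force: [0.3, 0.3, 1.0]
width: 87.0
gripper_force: 0.0
```

Emit:
arm_command --targets '[[[0, 0, 0], [0, 0, 1], 1], [[0, 0, 0], [0, 0, 1], 1], [[0, 0, 0], [0, 0, 1], 1], [[0, 0, 0], [0, 0, 0], 1]]'

```text
time_s: 5.75
ee_pos: [428.9, -119.2, 20.8]
tool_rot: [[0.815, 0.58, -0.0], [0.58, -0.815, -0.0], [-0.0, -0.0, -1.0]]
force: [0.6, 0.8, -0.1]
width: 91.0
gripper_force: 0.0
```

Emit:
arm_command --targets '[[[0, 0, 0], [0, 0, 4], 1], [[0, 0, 0], [0, 0, 3], 1], [[0, 0, 0], [0, 0, 2], 1], [[0, 0, 0], [0, 0, 0], 1]]'

```text
time_s: 6.25
ee_pos: [428.9, -119.2, 11.7]
tool_rot: [[0.815, 0.58, -0.0], [0.58, -0.815, 0.0], [-0.0, -0.0, -1.0]]
force: [0.3, -0.6, -0.9]
width: 90.7
gripper_force: 0.0
```

```bash
python3 - <<'E'
from h import *
np.set_printoptions(precision=1,suppress=True)
s=sense();print(s['ee_pos'],s['force'],s['tau'])
S=get_image('side')
cv2.imwrite('pics/i.png',cv2.resize(S['pixels'][200:300,360:490,::-1],(780,600),interpolation=2))
E
```

```text
[ 428.9 -119.2   11.7] [ 0.3 -0.6 -0.9] [  0.  -33.9 -14.7   0.1  -0.   -0. ]
```

View pics/i.png

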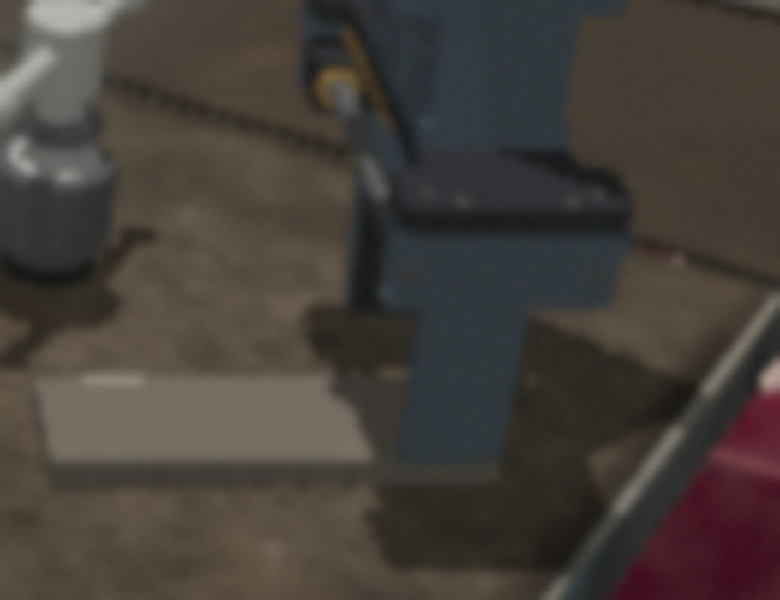

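The finger's lower edge is at (455,460) in this crop, which is (435.8,276.7) in the full image, so the tip is still above the strip's near edge. I'll work out its height numerically.

```bash
python3 - <<'E'
from h import *
np.set_printoptions(precision=1,suppress=True)
S=get_image('side');s=sense();R=np.array(s['tool_rot']);p=np.array(s['ee_pos'])
for w in(45,59):
  for z in(-10,0,10,15,20,25): 
    q=p+R@np.array([0,-w,0.]);q[2]=z; print(w,z,proj(S,[q-R[:,0]*16,q+R[:,0]*16]).ravel())
P=S['pixels'];
for c in(432,436,440): print(c,[int(v) for v in P[262:290,c].astype(int).sum(1)])
E
```

```text
45 -10 [439.2 288.6 424.3 288.7]
45 0 [439.8 284.7 424.8 284.8]
45 10 [440.5 280.7 425.4 280.8]
45 15 [440.8 278.8 425.7 278.8]
45 20 [441.1 276.8 426.  276.8]
45 25 [441.4 274.7 426.3 274.8]
59 -10 [440.7 292.5 425.6 292.6]
59 0 [441.3 288.6 426.1 288.7]
59 10 [442.  284.6 426.7 284.7]
59 15 [442.3 282.6 427.  282.7]
59 20 [442.6 280.6 427.3 280.7]
59 25 [443.  278.6 427.6 278.6]
432 [166, 163, 163, 165, 163, 163, 166, 165, 165, 163, 165, 163, 165, 160, 159, 165, 175, 170, 149, 130, 122, 122, 121, 114, 114, 115, 115, 118]
436 [163, 163, 165, 163, 163, 164, 163, 166, 166, 163, 165, 165, 164, 161, 161, 168, 176, 172, 154, 128, 119, 117, 116, 112, 113, 109, 110, 111]
440 [162, 164, 163, 166, 163, 166, 164, 165, 166, 161, 165, 165, 165, 161, 161, 172, 174, 170, 151, 130, 125, 126, 131, 129, 125, 120, 112, 108]
```

Emit:
arm_command --targets '[[[0, 0, 0], [0, 0, 3], 1], [[0, 0, 0], [0, 0, 3], 1], [[0, 0, 0], [0, 0, 2], 1], [[0, 0, 0], [0, 0, 2], 1], [[0, 0, 0], [0, 0, 0], 1]]'

```text
time_s: 6.98
ee_pos: [428.9, -119.2, 1.8]
tool_rot: [[0.815, 0.58, -0.0], [0.58, -0.815, 0.0], [-0.0, -0.0, -1.0]]
force: [-0.7, 0.3, 0.1]
width: 91.1
gripper_force: 0.0
```

```bash
python3 - <<'E'
from h import *
S=get_image('side');s=sense();print(s['ee_pos'],s['force'],s['joint_pos'])
P=S['pixels']
for c in(432,436,440,444): print(c,[int(v) for v in P[266:296,c].astype(int).sum(1)], P[272,c],P[286,c])
E
```

```text
[ 428.97701679 -119.20516673    1.87009547] [-0.17344384 -0.61397281 -0.17105267] [-1.70075215e+01  2.05160502e+01  1.21343249e+02 -4.59530862e-03
  3.81475625e+01  3.75411124e+01]
432 [165, 166, 166, 162, 163, 165, 166, 164, 163, 165, 163, 165, 164, 159, 149, 138, 126, 123, 120, 115, 116, 112, 116, 114, 121, 129, 134, 133, 154, 198] [49 56 61] [43 40 33]
436 [165, 164, 165, 164, 166, 167, 164, 167, 165, 163, 164, 164, 166, 163, 149, 140, 123, 119, 114, 115, 117, 112, 110, 112, 118, 124, 127, 130, 140, 178] [48 56 60] [44 39 34]
440 [165, 163, 162, 165, 164, 165, 166, 165, 165, 165, 165, 166, 162, 161, 151, 138, 125, 128, 130, 129, 129, 118, 110, 104, 114, 119, 128, 133, 150, 204] [49 56 61] [48 43 38]
444 [158, 159, 160, 157, 156, 148, 147, 144, 140, 134, 127, 121, 122, 129, 132, 128, 123, 121, 119, 121, 116, 114, 112, 115, 118, 123, 118, 109, 125, 170] [49 50 48] [44 39 33]
```

Emit:
arm_command --targets '[[[0, 0, 0], [0, 0, 2], 1], [[0, 0, 0], [0, 0, 2], 1], [[0, 0, 0], [0, 0, 1], 1], [[0, 0, 0], [0, 0, 1], 1], [[0, 0, 0], [0, 0, 0], 1]]'

```text
time_s: 7.65
ee_pos: [429.0, -119.2, -4.1]
tool_rot: [[0.815, 0.58, -0.0], [0.58, -0.815, -0.0], [-0.0, -0.0, -1.0]]
force: [0.3, 0.1, -0.6]
width: 91.4
gripper_force: 0.0
```

Emit:
arm_command --targets '[[[0, 0, 0], [0, 0, 1], 1], [[0, 0, 0], [0, 0, 1], 1], [[0, 0, 0], [0, 0, 0], 1]]'

```text
time_s: 8.02
ee_pos: [429.0, -119.2, -6.1]
tool_rot: [[0.815, 0.58, -0.0], [0.58, -0.815, -0.0], [-0.0, -0.0, -1.0]]
force: [0.2, 0.9, 1.1]
width: 91.2
gripper_force: 0.0
```

Emit:
arm_command --targets '[[[0, 0, 0], [0, 0, 1], 1], [[0, 0, 0], [0, 0, 1], 1], [[0, 0, 0], [0, 0, 0], 1]]'

```text
time_s: 8.4
ee_pos: [428.9, -119.2, -8.2]
tool_rot: [[0.815, 0.58, -0.0], [0.58, -0.815, -0.0], [-0.0, -0.0, -1.0]]
force: [-0.1, -0.1, 0.3]
width: 91.2
gripper_force: 0.0
```

```bash
python3 - <<'E'
from h import *
S=get_image('side');s=sense();print(s['ee_pos'],s['force'],s['joint_pos'])
P=S['pixels']
for c in(432,436,440,444): print(c,[int(v) for v in P[266:296,c].astype(int).sum(1)], P[272,c],P[286,c])
E
```

```text
[ 428.9598918  -119.21055772   -8.1188661 ] [ 0.76076026 -0.78061621 -0.40242239] [-1.70074431e+01  2.14960319e+01  1.21927369e+02 -7.72891764e-03
  3.65832431e+01  3.75434071e+01]
432 [165, 166, 163, 163, 166, 165, 163, 164, 165, 163, 164, 166, 165, 165, 161, 164, 163, 159, 152, 132, 116, 112, 114, 117, 123, 130, 134, 136, 146, 170] [48 55 60] [42 40 34]
436 [166, 165, 163, 166, 164, 166, 163, 165, 164, 165, 166, 168, 166, 164, 165, 162, 164, 159, 149, 131, 118, 113, 109, 111, 120, 125, 127, 130, 139, 169] [48 55 60] [43 40 35]
440 [166, 165, 163, 165, 164, 165, 163, 166, 166, 166, 166, 164, 165, 166, 163, 165, 162, 159, 152, 138, 130, 118, 111, 111, 112, 121, 128, 132, 139, 164] [48 55 60] [47 44 39]
444 [159, 159, 157, 157, 156, 149, 148, 145, 139, 137, 130, 124, 125, 129, 131, 130, 125, 121, 122, 119, 117, 114, 112, 115, 116, 122, 118, 112, 120, 160] [49 50 49] [44 40 33]
```

Emit:
arm_command --targets '[[[0, 0, 0], [0, 0, 1], 1], [[0, 0, 0], [0, 0, 1], 1], [[0, 0, 0], [0, 0, 0], 1]]'

```text
time_s: 8.82
ee_pos: [429.0, -119.2, -10.1]
tool_rot: [[0.815, 0.58, -0.0], [0.58, -0.815, -0.0], [-0.0, -0.0, -1.0]]
force: [0.5, 0.4, -0.3]
width: 91.2
gripper_force: 0.0
```

Emit:
arm_command --targets '[[[0, 0, 0], [0, 0, 1], 1], [[0, 0, 0], [0, 0, 1], 1], [[0, 0, 0], [0, 0, 0], 1]]'

```text
time_s: 9.2
ee_pos: [428.9, -119.2, -12.2]
tool_rot: [[0.815, 0.58, -0.0], [0.58, -0.815, -0.0], [-0.0, -0.0, -1.0]]
force: [0.3, 0.2, 1.0]
width: 91.1
gripper_force: 0.0
```

```bash
python3 - <<'E'
from h import *
S=get_image('side');s=sense();print(s['ee_pos'],s['force'])
P=S['pixels'];P=P.astype(int).sum(2)
for c in(432,436,440,444): print(c,P[276:296,c].tolist())
E
```

```text
[ 428.98046411 -119.2199799   -12.10760894] [-0.35486656 -0.13767915 -0.16386042]
432 [166, 165, 163, 161, 165, 165, 165, 165, 165, 154, 138, 123, 116, 115, 121, 130, 136, 136, 147, 175]
436 [164, 164, 165, 166, 166, 165, 166, 164, 165, 157, 142, 120, 113, 112, 121, 122, 124, 132, 132, 144]
440 [163, 163, 166, 165, 161, 166, 165, 164, 163, 157, 141, 121, 113, 110, 112, 122, 129, 132, 138, 165]
444 [128, 123, 125, 130, 130, 130, 125, 122, 120, 119, 119, 115, 113, 115, 119, 123, 118, 112, 109, 139]
```

Emit:
arm_command --targets '[[[0, 0, 0], [0, 0, 1], 1], [[0, 0, 0], [0, 0, 1], 1], [[0, 0, 0], [0, 0, 0], 1]]'

```text
time_s: 9.62
ee_pos: [429.1, -119.2, -13.2]
tool_rot: [[0.815, 0.58, 0.0], [0.58, -0.815, -0.0], [0.0, 0.0, -1.0]]
force: [-1.7, 0.5, 9.9]
width: 91.3
gripper_force: 4.8
```

Emit:
arm_command --targets '[[[0, 0, 0], [0, 0, 1], 1], [[0, 0, 0], [0, 0, 0], 1]]'

```text
time_s: 9.88
ee_pos: [429.1, -119.2, -13.3]
tool_rot: [[0.815, 0.58, 0.001], [0.58, -0.815, -0.0], [0.0, 0.0, -1.0]]
force: [-3.7, 1.6, 20.5]
width: 91.4
gripper_force: 10.2
```

Emit:
arm_command --targets '[[[0, 0, 0], [0, 0, 0], -1], [[0, 0, 0], [0, 0, 0], -1], [[0, 0, 0], [0, 0, 0], -1], [[0, 0, 0], [0, 0, 0], -1], [[0, 0, 0], [0, 0, 0], -1]]' --squeeze 40

```text
time_s: 10.5
ee_pos: [429.5, -118.8, -13.3]
tool_rot: [[0.815, 0.58, 0.001], [0.58, -0.815, 0.0], [0.001, 0.001, -1.0]]
force: [-3.0, 3.2, 19.2]
width: 55.0
gripper_force: 45.2
```

The tips touch the bench at a reported z of about -12.7, so the reported z is about 35 mm low. The strip is gripped at 55.0 mm. I'll lift it slightly and measure it again.

Emit:
arm_command --targets '[[[0, 0, 0], [0, 0, -1.5], -1], [[0, 0, 0], [0, 0, -1.5], -1], [[0, 0, 0], [0, 0, -0.5], -1], [[0, 0, 0], [0, 0, 0], -1]]'

```text
time_s: 11.0
ee_pos: [428.5, -119.2, -12.1]
tool_rot: [[0.815, 0.58, -0.001], [0.58, -0.815, 0.0], [-0.001, -0.001, -1.0]]
force: [0.1, 0.7, -6.2]
width: 54.7
gripper_force: 39.8
```

```bash
cat >> h.py <<'E'
def strip(im,seed,tol=28):
    p=cv2.GaussianBlur(im['pixels'],(3,3),0);m=np.zeros((482,642),np.uint8)
    cv2.floodFill(p.copy(),m,seed,0,(tol,)*3,(tol,)*3,8|(255<<8)|cv2.FLOODFILL_MASK_ONLY|cv2.FLOODFILL_FIXED_RANGE)
    c=max(cv2.findContours(m[1:-1,1:-1],0,2)[0],key=cv2.contourArea);return c[:,0]
E
python3 - <<'E'
from h import *
np.set_printoptions(precision=1,suppress=True)
s=sense();print(s['ee_pos'],s['force'],s['width'])
T=get_image('top');c=strip(T,(335,285));W=np.array([onz(T,x,13)[:2] for x in c.astype(float)])
print(cv2.approxPolyDP(c,4,True)[:,0].tolist())
for n,sd,q in(('top',T,c),('side',get_image('side'),None)):
    if q is None: q=strip(sd,(385,270),22)
    W=np.array([onz(sd,x,13)[:2] for x in q.astype(float)])
    a=np.radians(35.5);u=np.array([np.cos(a),np.sin(a)]);v=np.array([-u[1],u[0]])
    print(n,'far end',(W@u).max(),'lat',(W@v).min(),(W@v).max(), cv2.approxPolyDP(q,3,True)[:,0].tolist())
    # long edges fit: midpoints of long-edge points
    U=W@u;V=W@v
    for side in(1,-1):
        k=(U<U.max()-12)&(U>U.max()-70)&((V-np.median([V.max(),V.min()]))*side>15)
        f=np.polyfit(U[k],V[k],1);print('edge',35.5+np.degrees(np.arctan(f[0])),np.polyval(f,U.max()-50))
print('tcp u,v',np.array(s['ee_pos'][:2])@u,np.array(s['ee_pos'][:2])@v)
E
```

```text
[ 428.5 -119.2  -12.1] [ 0.1  0.7 -6.2] 54.726790180541514
[[335, 266], [315, 281], [346, 322], [360, 300]]
top far end 413.0930405698371 lat -371.2343151529352 -317.98652678901766 [[335, 266], [315, 281], [346, 322], [360, 300]]
edge 36.085959081410195 -319.08839958144637
edge 35.9443360180846 -370.52936623795676
side far end 416.4021915052432 lat -374.0356395623508 -315.2833644844747 [[365, 263], [370, 276], [418, 274], [411, 262]]
edge 89.6115597511382 -298.0516512135759
edge 33.96358037334279 -371.75185470912436
tcp u,v 279.59897251830034 -345.88017016518296
```

Emit:
arm_command --targets '[[[0, 0, 0.12], [0, 0, 0], -1], [[0, 0, 0.14], [0, 0, 0], -1], [[0, 0, 0.14], [0, 0, 0], -1], [[0, 0, 0.14], [0, 0, 0], -1], [[0, 0, 0.088], [0, 0, 0], -1], [[0, 0, 0], [10, 3, 0], -1], [[0, 0, 0], [10, 3, 0], -1], [[0, 0, 0], [0, 1, 0], -1]]'

```text
time_s: 12.1
ee_pos: [450.9, -127.0, -11.5]
tool_rot: [[1.0, -0.008, 0.002], [-0.008, -1.0, -0.001], [0.002, 0.001, -1.0]]
force: [0.8, 0.2, -6.7]
width: 54.6
gripper_force: 39.9
```

```bash
cat > st.py <<'E'
from h import *
np.set_printoptions(precision=1,suppress=True)
s=sense();print(s['ee_pos'],s['force'],s['width'])
S=get_image('side');T=get_image('top')
p=np.array(s['ee_pos']);R=np.array(s['tool_rot'])
for n,im in(('side',S),('top',T)):
    g=p+R[:,0]*75;g[2]=13;sd=tuple(int(round(v)) for v in proj(im,g)[0])
    q=strip(im,sd,24);W=np.array([onz(im,x,13)[:2] for x in q.astype(float)])
    print(n,sd,im['pixels'][sd[1],sd[0]],np.array([onz(im,x,13)[:2] for x in cv2.approxPolyDP(q,3,True)[:,0].astype(float)]).round().tolist(),'x',W[:,0].max(),'y',W[:,1].min(),W[:,1].max())
for t,sd in [((343,246.5),(359.25,216.75)),((404.2,243.5),(382,198))]: pass
E
python3 st.py
```

```text
[ 450.9 -127.   -11.5] [ 0.8  0.2 -6.7] 54.56349113943485
side (391, 253) [117 109  98] [[568.0, -100.0], [492.0, -98.0], [482.0, -116.0], [500.0, -149.0], [562.0, -154.0]] x 568.7180708631105 y -154.05899273301213 -96.62686136139666
top (367, 278) [156 148 136] [[567.0, -152.0], [557.0, -125.0], [569.0, -103.0], [490.0, -104.0], [516.0, -131.0], [510.0, -151.0]] x 568.9323236349103 y -151.6814366721247 -100.44164134284362
```

```bash
python3 - <<'E'
from h import *
for n in('top','side'):
    im=get_image(n)
    for y in(-143,-110):
        print(n,y,[(x,im['pixels'][int(round(v[1])),int(round(v[0]))].tolist()) for x in range(548,612,5) for v in proj(im,[x,y,13])])
E
```

```text
top -143 [(548, [155, 145, 134]), (553, [151, 142, 130]), (558, [149, 139, 126]), (563, [102, 98, 89]), (568, [74, 71, 72]), (573, [74, 74, 76]), (578, [88, 89, 88]), (583, [226, 228, 226]), (588, [237, 238, 237]), (593, [235, 239, 235]), (598, [235, 238, 235]), (603, [236, 238, 236]), (608, [230, 233, 230])]
top -110 [(548, [159, 149, 136]), (553, [160, 149, 137]), (558, [159, 149, 136]), (563, [159, 150, 136]), (568, [129, 123, 111]), (573, [58, 58, 54]), (578, [58, 57, 57]), (583, [53, 53, 55]), (588, [135, 138, 137]), (593, [223, 226, 222]), (598, [151, 152, 147]), (603, [61, 60, 57]), (608, [54, 49, 44])]
side -143 [(548, [117, 109, 99]), (553, [120, 113, 102]), (558, [116, 108, 97]), (563, [84, 78, 71]), (568, [59, 55, 51]), (573, [41, 38, 36]), (578, [42, 42, 42]), (583, [48, 48, 48]), (588, [50, 51, 50]), (593, [50, 50, 50]), (598, [50, 51, 50]), (603, [52, 53, 53]), (608, [53, 54, 54])]
side -110 [(548, [117, 109, 98]), (553, [117, 109, 98]), (558, [117, 109, 98]), (563, [110, 103, 92]), (568, [85, 79, 72]), (573, [71, 66, 60]), (578, [58, 53, 48]), (583, [51, 47, 41]), (588, [51, 46, 39]), (593, [44, 39, 33]), (598, [45, 40, 34]), (603, [45, 42, 35]), (608, [45, 41, 35])]
```

Emit:
arm_command --targets '[[[0, 0, 0], [5, 0, 0], -1], [[0, 0, 0], [5, 0, 0], -1], [[0, 0, 0], [5, 0, 0], -1], [[0, 0, 0], [0, 0, 0], -1]]'

```text
time_s: 12.8
ee_pos: [465.0, -126.7, -11.5]
tool_rot: [[1.0, -0.009, 0.001], [-0.009, -1.0, -0.0], [0.001, 0.0, -1.0]]
force: [-0.5, 0.2, -7.5]
width: 54.8
gripper_force: 39.9
```

Emit:
arm_command --targets '[[[0, 0, 0], [4, 0, 0], -1], [[0, 0, 0], [4, 0, 0], -1], [[0, 0, 0], [4.5, 0, 0], -1], [[0, 0, 0], [0, 0, 0], -1]]'

```text
time_s: 13.3
ee_pos: [477.5, -126.8, -11.5]
tool_rot: [[1.0, -0.009, 0.002], [-0.009, -1.0, -0.0], [0.002, 0.0, -1.0]]
force: [0.5, -0.3, -6.9]
width: 54.7
gripper_force: 39.9
```

```bash
python3 - <<'E'
from h import *
s=sense();print(s['ee_pos'],s['force'],s['wrist_torque'],s['width'])
S=get_image('side');T=get_image('top')
c1=cv2.resize(S['pixels'][200:290,340:460,::-1],(400,300),interpolation=2);c2=cv2.resize(T['pixels'][220:325,310:450,::-1],(400,300),interpolation=2)
cv2.imwrite('pics/j.png',np.hstack([c1,c2]))
E
```

```text
[ 477.46569291 -126.831235    -11.50118917] [ 0.51466549 -0.26067946 -6.89678001] [0.00872669 0.09197149 0.0229641 ] 54.72208653442679
```

View pics/j.png

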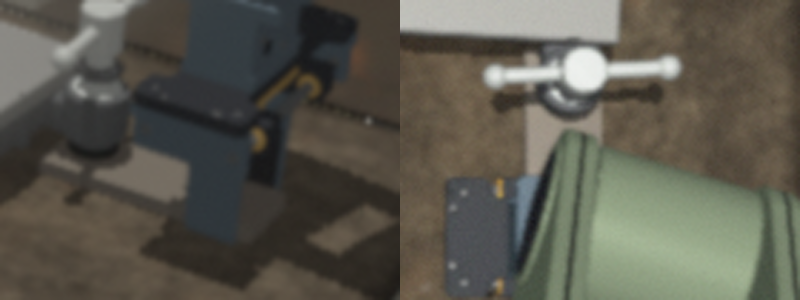

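The strip lies under the foot, extending past it on the left in the side view, and runs straight below the boss in the top view. I'll set it down and release it.

Emit:
arm_command --targets '[[[0, 0, 0], [0, 0, 0.8], -1], [[0, 0, 0], [0, 0, 0.8], -1], [[0, 0, 0], [0, 0, 0], 0.4], [[0, 0, 0], [0, 0, 0], 0.7], [[0, 0, 0], [0, 0, -1], 0.7], [[0, 0, 0], [0, 0, -15], 0.7], [[0, 0, 0], [0, 0, -50], 0.7], [[0, 0, 0], [-10, 0, -50], 0.7]]'

```text
time_s: 14.4
ee_pos: [466.9, -126.7, 105.1]
tool_rot: [[1.0, -0.009, 0.001], [-0.009, -1.0, -0.0], [0.001, 0.0, -1.0]]
force: [1.6, -0.1, -0.4]
width: 77.7
gripper_force: 0.0
```

Emit:
arm_command --targets '[[[0, 0, 0], [-50, 0, -50], 0.6], [[0, 0, 0], [-50, 0, -20], 0.55], [[0, 0, 0], [-20, 0, 0], 0.54], [[0, 0, 0], [0, 0, 0], 0.54]]'

```text
time_s: 14.9
ee_pos: [351.6, -125.5, 167.3]
tool_rot: [[1.0, -0.01, 0.001], [-0.01, -1.0, -0.0], [0.001, 0.0, -1.0]]
force: [0.3, -0.8, -0.3]
width: 70.4
gripper_force: 0.0
```

```bash
python3 - <<'E'
from h import *
np.set_printoptions(precision=1,suppress=True)
s=sense();print(s['ee_pos'],s['force'],s['width'])
S=get_image('side');T=get_image('top')
for n,im in(('side',S),('top',T)):
    sd=tuple(int(round(v)) for v in proj(im,[490,-127,12])[0])
    q=strip(im,sd,26);a=cv2.approxPolyDP(q,3,True)[:,0]
    print(n,sd,im['pixels'][sd[1],sd[0]],a.tolist(),np.array([onz(im,x,12)[:2] for x in a.astype(float)]).round().tolist())
print(proj(S,[[451.,-127,12],[613,-127,12]]),onz(S,(353.5,249.5),12),onz(T,(353.75,262),12),onz(T,(381,262),12))
# head/ball check against first picture, via white blobs
for n,im in(('side',S),('top',T)):
    m=(im['pixels'].min(2)>(200 if n=='top' else 125)).astype(np.uint8)
    x,y,w,h=(330,225,90,40) if n=='top' else (345,185,55,45)
    k,l,st,ce=cv2.connectedComponentsWithStats(m[y:y+h,x:x+w]);print(n,[(st[i],ce[i]+[x,y]) for i in range(1,k) if st[i][4]>15])
E
```

```text
[ 351.6 -125.5  167.3] [ 0.3 -0.8 -0.3] 70.36710488965522
side (405, 258) [116 108  97] [[368, 252], [413, 269], [425, 259], [417, 254], [420, 250], [416, 253], [382, 243]] [[569.0, -102.0], [456.0, -97.0], [451.0, -149.0], [475.0, -158.0], [476.0, -178.0], [478.0, -161.0], [562.0, -156.0]]
top (367, 296) [162 151 139] [[355, 257], [354, 312], [378, 315], [379, 258], [366, 263]] [[569.0, -103.0], [457.0, -100.0], [452.0, -149.0], [567.0, -152.0], [557.0, -125.0]]
[[420.9 263.4]
 [356.9 241.7]] [601.3 -92.1  12. ] [ 558.7 -100.1   12. ] [ 559.  -155.8   12. ]
side [(array([ 20,  10,  19,  11, 103], dtype=int32), array([373.5, 200.8])), (array([  0,  23,  24,  20, 215], dtype=int32), array([352.8, 216.1]))]
top [(array([ 37,  12,  39,  14, 237], dtype=int32), array([380.4, 243.6])), (array([11, 18, 25,  6, 76], dtype=int32), array([352.6, 245.5]))]
```

Emit:
arm_command --targets '[[[0, 0, 0], [40, 0, 0], 0.45], [[0, 0, 0], [50, 0, 0], 0.45], [[0, 0, 0], [50, 0, 0], 0.45], [[0, 0, 0], [50, -1, 0], 0.45], [[0, 0, 0], [42, 0, 0], 0.45], [[0, 0, -0.17], [0, 0, 0], 0.45], [[0, 0, -0.18], [0, 0, 0], 0.45], [[0, 0, -0.18], [0, 0, 0], 0.45]]'

```text
time_s: 16.0
ee_pos: [585.7, -126.2, 164.9]
tool_rot: [[0.864, 0.503, -0.002], [0.503, -0.864, 0.001], [-0.002, -0.002, -1.0]]
force: [-0.2, -0.0, 0.2]
width: 66.0
gripper_force: 0.0
```

Emit:
arm_command --targets '[[[0, 0, -0.18], [0, 0, 0], 0.45], [[0, 0, -0.18], [0, 0, 0], 0.45], [[0, 0, -0.18], [0, 0, 0], 0.45], [[0, 0, -0.17], [0, 0, 0], 0.45], [[0, 0, 0], [0, 0, 15], 0.45], [[0, 0, 0], [0, 0, 0], 0.45]]'

```text
time_s: 16.75
ee_pos: [583.6, -126.2, 149.1]
tool_rot: [[0.335, 0.942, -0.005], [0.942, -0.335, 0.001], [-0.001, -0.005, -1.0]]
force: [0.3, -0.2, -0.2]
width: 66.1
gripper_force: 0.0
```

```bash
python3 - <<'E'
from h import *
s=sense();print(s['ee_pos'],s['joint_pos'],s['wrist_torque'],s['width'],s['force'])
E
```

```text
[ 583.56005686 -126.151627    149.10648435] [-1.33014914e+01  2.24578345e+01  9.09753957e+01 -8.42873879e-04
  6.68500783e+01  6.29321829e+00] [-0.06191556 -0.12874781  0.00384465] 66.05240506402616 [ 0.31664009 -0.23217773 -0.24590594]
```

Emit:
arm_command --targets '[[[0, 0, 0], [0, 0, 15], 0.45], [[0, 0, 0], [0, 0, 15], 0.45], [[0, 0, 0], [0, 0, 12], 0.45], [[0, 0, 0], [0, 0, 0], 0.45]]'

```text
time_s: 17.25
ee_pos: [583.4, -126.5, 108.6]
tool_rot: [[0.334, 0.943, -0.003], [0.943, -0.334, 0.001], [-0.0, -0.003, -1.0]]
force: [0.9, -0.2, 0.4]
width: 66.5
gripper_force: 0.0
```

```bash
python3 - <<'E'
from h import *
s=sense();print(s['ee_pos'],s['force'],s['wrist_torque'])
S=get_image('side');T=get_image('top')
c1=cv2.resize(S['pixels'][155:260,310:430,::-1],(400,350),interpolation=2);c2=cv2.resize(T['pixels'][205:310,310:430,::-1],(400,350),interpolation=2)
cv2.imwrite('pics/k.png',np.hstack([c1,c2]))
E
```

```text
[ 583.38263313 -126.47521761  108.64495731] [ 0.94402447 -0.18694849  0.35721771] [-0.05237464 -0.06110321  0.01004783]
```

View pics/k.png

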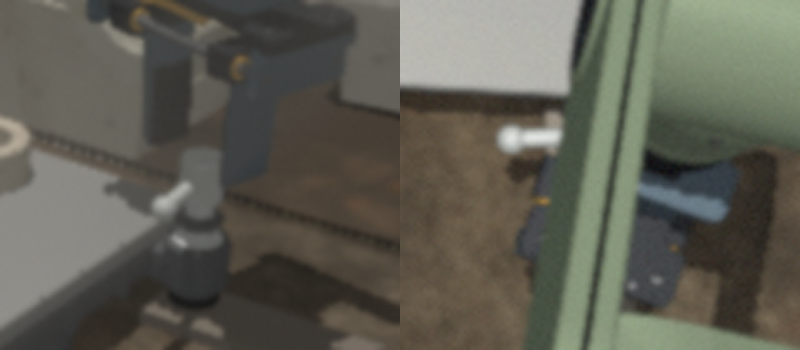

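The fingers straddle the head, with tips at (165,143) and (240,180) and the head top at (203,152) in the side crop. The 35 mm offset holds here too. I'll lower and start turning.

Emit:
arm_command --targets '[[[0, 0, 0], [0, 0, 10], 0.45], [[0, 0, 0], [0, 0, 10], 0.45], [[0, 0, 0], [0, 0, 9], 0.45], [[0, 0, 0.1], [0, 0, 0], 0.45], [[0, 0, 0.15], [0, 0, 0], 0.45], [[0, 0, 0.15], [0, 0, 0], 0.45]]'

```text
time_s: 18.1
ee_pos: [584.1, -126.6, 80.4]
tool_rot: [[0.678, 0.735, -0.001], [0.735, -0.678, 0.0], [-0.0, -0.0, -1.0]]
force: [-0.2, 0.5, 0.9]
width: 66.2
gripper_force: 0.0
```

```bash
cat > q.py <<'E'
from h import *
np.set_printoptions(precision=3,suppress=True)
f=[];w=[]
for i in range(3): 
    s=sense();f.append(s['force']);w.append(s['wrist_torque']);
    if i<2: T=get_image('top')
R=np.array(s['tool_rot']);print(s['time_s'],np.round(s['ee_pos'],1),'yaw',np.degrees(np.arctan2(R[1,0],R[0,0])),'q6',s['joint_pos'][5],'F',np.mean(f,0),'M',np.mean(w,0),np.array(w)[:,2])
E
python3 q.py
```

```text
18.2 [ 584.1 -126.6   80.5] yaw 47.61087376762955 q6 29.059045272679864 F [0.074 0.268 0.053] M [-0.041 -0.047 -0.008] [-0.02   0.022 -0.026]
```

Emit:
arm_command --targets '[[[0, 0, 0.15], [0, 0, 0], 0.45], [[0, 0, 0.15], [0, 0, 0], 0.45], [[0, 0, 0.15], [0, 0, 0], 0.45], [[0, 0, 0.15], [0, 0, 0], 0.45], [[0, 0, 0.15], [0, 0, 0], 0.45]]'

```text
time_s: 18.82
ee_pos: [583.8, -126.6, 80.4]
tool_rot: [[0.997, 0.079, -0.001], [0.079, -0.997, 0.0], [-0.001, -0.0, -1.0]]
force: [-0.2, 0.4, -1.3]
width: 66.1
gripper_force: 0.6
```

```bash
python3 q.py
```

```text
18.925 [ 584.  -126.6   80.6] yaw 4.773447751660096 q6 71.897586258663 F [ 0.297  0.252 -0.726] M [0.013 0.037 0.046] [0.074 0.003 0.063]
```

Emit:
arm_command --targets '[[[0, 0, 0.145], [0, 0, 0], 0.45], [[0, 0, 0.145], [0, 0, 0], 0.45], [[0, 0, 0.145], [0, 0, 0], 0.45], [[0, 0, 0.145], [0, 0, 0], 0.45], [[0, 0, 0.145], [0, 0, 0], 0.45], [[0, 0, 0.145], [0, 0, 0], 0.45], [[0, 0, 0.145], [0, 0, 0], 0.45], [[0, 0, 0.1], [0, 0, 0], 0.45]]'

```text
time_s: 19.92
ee_pos: [584.0, -126.4, 80.6]
tool_rot: [[0.512, -0.859, -0.001], [-0.859, -0.512, 0.0], [-0.001, 0.0, -1.0]]
force: [0.2, 0.8, -0.8]
width: 66.3
gripper_force: 0.5
```

```bash
python3 q.py
```

```text
20.025 [ 584.1 -126.5   80.8] yaw -59.02837639741541 q6 135.70215941574332 F [-0.07   0.131 -0.604] M [ 0.16   0.056 -0.006] [ 0.019 -0.033 -0.003]
```

Emit:
arm_command --targets '[[[0, 0, -0.17], [0, 0, 0], 0.45], [[0, 0, -0.17], [0, 0, -30], 0.45], [[0, 0, -0.17], [0, 0, -25], 0.45], [[0, 0, -0.18], [0, 0, 0], 0.45], [[0, 0, -0.18], [0, 0, 0], 0.45], [[0, 0, -0.18], [0, 0, 0], 0.45], [[0, 0, -0.18], [0, 0, 0], 0.45], [[0, 0, -0.18], [0, 0, 0], 0.45]]'

```text
time_s: 21.02
ee_pos: [584.4, -126.7, 136.1]
tool_rot: [[0.926, 0.377, 0.0], [0.377, -0.926, -0.0], [0.0, 0.0, -1.0]]
force: [-0.5, 0.5, 0.1]
width: 66.0
gripper_force: 0.0
```

Emit:
arm_command --targets '[[[0, 0, -0.18], [0, 0, 0], 0.45], [[0, 0, -0.18], [0, 0, 0], 0.45], [[0, 0, -0.18], [0, 0, 0], 0.45], [[0, 0, -0.18], [0, 0, 0], 0.45], [[0, 0, -0.18], [0, 0, 0], 0.45], [[0, 0, -0.18], [0, 0, 0], 0.45], [[0, 0, -0.18], [0, 0, 0], 0.45], [[0, 0, -0.18], [0, 0, 0], 0.45]]'

```text
time_s: 22.02
ee_pos: [584.3, -126.7, 136.0]
tool_rot: [[-0.253, 0.967, 0.0], [0.967, 0.253, -0.0], [-0.0, 0.0, -1.0]]
force: [0.4, -0.4, 0.4]
width: 66.5
gripper_force: 0.0
```

```bash
python3 q.py
```

```text
22.125 [ 584.3 -126.7  136.1] yaw 104.24651364724595 q6 -27.573532914820678 F [ 0.275 -0.256 -0.127] M [ 0.023 -0.096  0.003] [ 0.018  0.012 -0.02 ]
```

Emit:
arm_command --targets '[[[0, 0, -0.18], [0, 0, 0], 0.45], [[0, 0, -0.18], [0, 0, 0], 0.45], [[0, 0, -0.18], [0, 0, 0], 0.45], [[0, 0, -0.04], [0, 0, 0], 0.45], [[0, 0, 0], [0, 0, 20], 0.45], [[0, 0, 0], [0, 0, 19], 0.45], [[0, 0, 0], [0, 0, 19], 0.45], [[0, 0, 0.1], [0, 0, 0], 0.45]]'

```text
time_s: 23.12
ee_pos: [583.1, -126.4, 76.3]
tool_rot: [[-0.661, 0.751, -0.003], [0.751, 0.661, 0.001], [0.003, -0.002, -1.0]]
force: [-0.2, 0.9, 0.7]
width: 66.1
gripper_force: 0.0
```

```bash
python3 q.py
```

```text
23.225 [ 584.2 -126.6   77.7] yaw 131.5287345509887 q6 -54.85652255203677 F [-0.234  0.059  0.248] M [ 0.01  -0.119  0.002] [-0.004  0.014 -0.003]
```

Emit:
arm_command --targets '[[[0, 0, 0.14], [0, 0, 0], 0.45], [[0, 0, 0.14], [0, 0, 0], 0.45], [[0, 0, 0.14], [0, 0, 0], 0.45], [[0, 0, 0.14], [0, 0, 0], 0.45], [[0, 0, 0], [0, 0, 0], 0.45]]'

```text
time_s: 23.85
ee_pos: [584.5, -126.7, 78.4]
tool_rot: [[-0.167, 0.986, 0.001], [0.986, 0.167, -0.0], [-0.0, 0.001, -1.0]]
force: [-0.4, -0.3, 0.4]
width: 66.5
gripper_force: 0.0
```

```bash
sed -i 's/range(3)/range(6)/;s/i<2/i<5/' q.py; python3 q.py
```

```text
24.1 [ 584.4 -126.7   78.2] yaw 99.53539684436858 q6 -22.862979642575038 F [ 0.053 -0.479 -0.251] M [-0.006 -0.094 -0.003] [ 0.016  0.005 -0.006 -0.008  0.002 -0.028]
```

Emit:
arm_command --targets '[[[0, 0, 0.03], [0, 0, 0], 0.45], [[0, 0, 0.02], [0, 0, 0], 0.45], [[0, 0, 0.02], [0, 0, 0], 0.45], [[0, 0, 0.02], [0, 0, 0], 0.45], [[0, 0, 0.02], [0, 0, 0], 0.45], [[0, 0, 0.02], [0, 0, 0], 0.45]]'

```text
time_s: 24.85
ee_pos: [584.3, -126.6, 78.0]
tool_rot: [[-0.034, 0.999, 0.0], [0.999, 0.034, -0.0], [-0.0, 0.0, -1.0]]
force: [-0.5, 0.0, -0.9]
width: 66.2
gripper_force: 0.5
```

```bash
python3 q.py
```

```text
25.1 [ 584.3 -126.6   78. ] yaw 92.00612693254133 q6 -15.33346693754882 F [ 0.247 -0.078 -0.093] M [ 0.012 -0.14   0.032] [ 0.081  0.    -0.     0.076  0.001  0.036]
```

Emit:
arm_command --targets '[[[0, 0, 0.08], [0, 0, 0], 0.45], [[0, 0, 0.08], [0, 0, 0], 0.45], [[0, 0, 0.04], [0, 0, 0], 0.45], [[0, 0, 0.02], [0, 0, 0], 0.45], [[0, 0, 0.02], [0, 0, 0], 0.45], [[0, 0, 0.02], [0, 0, 0], 0.45]]'

```text
time_s: 25.85
ee_pos: [584.2, -126.6, 78.0]
tool_rot: [[0.224, 0.975, -0.0], [0.975, -0.224, -0.0], [-0.0, -0.0, -1.0]]
force: [-0.1, 0.1, -0.9]
width: 66.3
gripper_force: 0.5
```

```bash
python3 q.py
```

```text
26.1 [ 584.2 -126.6   78. ] yaw 77.11280878392989 q6 -0.4391936007390499 F [ 0.032  0.17  -0.595] M [-0.022 -0.091  0.027] [0.032 0.01  0.048 0.02  0.009 0.044]
```

Emit:
arm_command --targets '[[[0, 0, 0.06], [0, 0, 0], 0.45], [[0, 0, 0.06], [0, 0, 0], 0.45], [[0, 0, 0.06], [0, 0, 0], 0.45], [[0, 0, 0.03], [0, 0, 0], 0.45]]'

```text
time_s: 26.6
ee_pos: [584.2, -126.6, 78.0]
tool_rot: [[0.422, 0.907, -0.0], [0.907, -0.422, -0.0], [-0.0, -0.0, -1.0]]
force: [0.3, -0.5, -1.5]
width: 65.9
gripper_force: 0.5
```

Emit:
arm_command --targets '[[[0, 0, 0.06], [0, 0, 0], 0.45], [[0, 0, 0.06], [0, 0, 0], 0.45], [[0, 0, 0.06], [0, 0, 0], 0.45], [[0, 0, 0.03], [0, 0, 0], 0.45]]'

```text
time_s: 27.1
ee_pos: [584.1, -126.7, 78.0]
tool_rot: [[0.602, 0.799, -0.0], [0.799, -0.602, -0.0], [-0.0, -0.0, -1.0]]
force: [-0.6, -0.5, -0.8]
width: 66.6
gripper_force: 0.5
```

```bash
python3 -c "
from h import *
s=sense();print(s['gripper_force'],s['wrist_torque'],s['time_s'])"
```

```text
0.5046547612096219 [-0.07978537  0.03505091  0.04538805] 27.1
```

Emit:
arm_command --targets '[[[0, 0, 0.06], [0, 0, 0], 0.45], [[0, 0, 0.06], [0, 0, 0], 0.45], [[0, 0, 0.06], [0, 0, 0], 0.45], [[0, 0, 0.03], [0, 0, 0], 0.45]]'

```text
time_s: 27.6
ee_pos: [584.1, -126.6, 78.0]
tool_rot: [[0.755, 0.656, -0.0], [0.656, -0.755, -0.0], [-0.0, -0.0, -1.0]]
force: [-0.7, -0.4, -0.7]
width: 65.7
gripper_force: 0.5
```

Emit:
arm_command --targets '[[[0, 0, 0.06], [0, 0, 0], 0.45], [[0, 0, 0.06], [0, 0, 0], 0.45], [[0, 0, 0.03], [0, 0, 0], 0.45]]'

```text
time_s: 27.98
ee_pos: [584.0, -126.6, 77.9]
tool_rot: [[0.845, 0.535, -0.001], [0.535, -0.845, -0.0], [-0.0, -0.0, -1.0]]
force: [-0.8, 0.5, -0.3]
width: 66.1
gripper_force: 0.5
```

Emit:
arm_command --targets '[[[0, 0, 0.06], [0, 0, 0], 0.45], [[0, 0, 0.06], [0, 0, 0], 0.45], [[0, 0, 0.06], [0, 0, 0], 0.45], [[0, 0, 0.03], [0, 0, 0], 0.45]]'

```text
time_s: 28.48
ee_pos: [584.0, -126.6, 78.0]
tool_rot: [[0.938, 0.348, -0.0], [0.348, -0.938, 0.0], [-0.0, -0.0, -1.0]]
force: [-1.1, 0.6, -1.2]
width: 65.9
gripper_force: 0.5
```

Emit:
arm_command --targets '[[[0, 0, 0.06], [0, 0, 0], 0.45], [[0, 0, 0.06], [0, 0, 0], 0.45], [[0, 0, 0.03], [0, 0, 0], 0.45]]'

```text
time_s: 28.85
ee_pos: [584.1, -126.6, 78.0]
tool_rot: [[0.979, 0.204, -0.0], [0.204, -0.979, 0.0], [-0.0, -0.0, -1.0]]
force: [-0.9, 0.5, -0.9]
width: 66.3
gripper_force: 0.5
```

Emit:
arm_command --targets '[[[0, 0, 0.06], [0, 0, 0], 0.45], [[0, 0, 0.06], [0, 0, 0], 0.45], [[0, 0, 0.06], [0, 0, 0], 0.45], [[0, 0, 0.03], [0, 0, 0], 0.45]]'

```text
time_s: 29.35
ee_pos: [584.1, -126.6, 78.0]
tool_rot: [[1.0, -0.005, -0.0], [-0.005, -1.0, 0.0], [-0.0, -0.0, -1.0]]
force: [-1.4, 0.8, -0.5]
width: 66.3
gripper_force: 0.5
```

Emit:
arm_command --targets '[[[0, 0, 0.06], [0, 0, 0], 0.45], [[0, 0, 0.06], [0, 0, 0], 0.45], [[0, 0, 0.03], [0, 0, 0], 0.45]]'

```text
time_s: 29.72
ee_pos: [584.2, -126.5, 78.0]
tool_rot: [[0.988, -0.154, -0.0], [-0.154, -0.988, 0.0], [-0.0, -0.0, -1.0]]
force: [-0.5, 0.5, -0.1]
width: 66.2
gripper_force: 0.5
```

Emit:
arm_command --targets '[[[0, 0, 0.06], [0, 0, 0], 0.45], [[0, 0, 0.06], [0, 0, 0], 0.45], [[0, 0, 0.06], [0, 0, 0], 0.45], [[0, 0, 0.03], [0, 0, 0], 0.45]]'

```text
time_s: 30.22
ee_pos: [584.0, -126.5, 77.9]
tool_rot: [[0.934, -0.357, -0.001], [-0.357, -0.934, 0.0], [-0.001, -0.0, -1.0]]
force: [-1.1, 0.9, -1.1]
width: 66.0
gripper_force: 0.9
```

Emit:
arm_command --targets '[[[0, 0, 0.06], [0, 0, 0], 0.45], [[0, 0, 0.06], [0, 0, 0], 0.45], [[0, 0, 0.03], [0, 0, 0], 0.45]]'

```text
time_s: 30.6
ee_pos: [584.1, -126.4, 77.9]
tool_rot: [[0.87, -0.492, -0.001], [-0.492, -0.87, 0.0], [-0.001, 0.0, -1.0]]
force: [-0.9, 0.9, -2.6]
width: 66.1
gripper_force: 1.2
```

```bash
python3 q.py; python3 -c "
from h import *
s=sense();print(s['gripper_force'])"
```

```text
30.85 [ 584.2 -126.5   78. ] yaw -29.433582348217826 q6 106.10473780667897 F [-0.991  1.151 -1.697] M [0.274 0.218 0.064] [0.136 0.025 0.006 0.11  0.013 0.093]
0.9414332848973572
```

The sole has met the strip: the pad force rose from 0.5 to 1.2, which is about 6 N of load. I'll add a touch more, then back off and withdraw.

Emit:
arm_command --targets '[[[0, 0, 0.04], [0, 0, 0], 0.45], [[0, 0, 0.03], [0, 0, 0], 0.45], [[0, 0, 0], [0, 0, 0], 0.45]]'

```text
time_s: 31.22
ee_pos: [584.2, -126.6, 78.0]
tool_rot: [[0.834, -0.551, -0.0], [-0.551, -0.834, 0.0], [-0.0, 0.0, -1.0]]
force: [-1.4, 1.3, -1.1]
width: 65.9
gripper_force: 1.0
```

Emit:
arm_command --targets '[[[0, 0, -0.1], [0, 0, 0], 0.45], [[0, 0, -0.17], [0, 0, 0], 0.45], [[0, 0, -0.17], [0, 0, 0], 0.45], [[0, 0, 0], [0, 0, -30], 0.45], [[0, 0, 0], [0, 0, -40], 0.45], [[0, 0, 0], [0, 0, -50], 0.45], [[0, 0, 0], [-50, 0, -20], 0.45], [[0, 0, 0], [-60, 0, 0], 0.45]]'

```text
time_s: 32.22
ee_pos: [476.9, -111.7, 220.5]
tool_rot: [[0.99, -0.143, 0.007], [-0.143, -0.99, -0.003], [0.008, 0.002, -1.0]]
force: [-1.0, -0.2, 0.6]
width: 66.3
gripper_force: 0.0
```

Emit:
arm_command --targets '[[[0, 0, 0], [-60, 0, 0], 0.45], [[0, 0, 0], [-40, 0, 0], 0.45], [[0, 0, 0], [0, 0, 0], 0.45]]'

```text
time_s: 32.6
ee_pos: [374.8, -96.5, 219.0]
tool_rot: [[0.99, -0.144, 0.003], [-0.144, -0.99, -0.001], [0.003, 0.001, -1.0]]
force: [1.0, -0.5, 0.3]
width: 66.2
gripper_force: 0.0
```

```bash
python3 - <<'E'
from h import *
import pickle
np.set_printoptions(precision=1,suppress=True)
s=sense();print(s['ee_pos'],s['force'],s['gripper_force'],s['time_s'])
for n in('side','top'):
    im=get_image(n);o=pickle.load(open(n+'0.pkl','rb'))
    d=np.abs(im['pixels'].astype(int)-o['pixels']).max(2)>40
    # changed-pixel counts: plate top with work, bottle
    for nm,(x,y,w,h) in (dict(work=(255,130,132,100),bottle=(190,318,50,45)) if n=='top' else dict(work=(228,185,130,75),bottle=(355,330,50,55))).items(): print(n,nm,d[y:y+h,x:x+w].sum())
    sd=tuple(int(round(v)) for v in proj(im,[500,-127,12])[0]);q=strip(im,sd,26);a=cv2.approxPolyDP(q,3,True)[:,0]
    print(n,np.array([onz(im,x,12)[:2] for x in a.astype(float)]).round().tolist())
E
```

```text
[374.8 -96.5 219. ] [ 1.  -0.5  0.3] 0.0 32.6
side work 78
side bottle 0
side [[606.0, -102.0], [456.0, -97.0], [451.0, -149.0], [493.0, -172.0], [558.0, -137.0], [577.0, -102.0]]
top work 39
top bottle 0
top [[606.0, -103.0], [457.0, -100.0], [452.0, -149.0], [532.0, -149.0], [557.0, -137.0], [571.0, -107.0]]
```

```bash
python3 -c "
from workcell import sign_off
print(sign_off())"
```

```text
the job is handed in; nothing more can be done
None
```

The job is handed in at about 33 s: the strip lies flat under the foot, and the foot is screwed down to bear on it at an estimated 6–8 N (from the turning force), with the plate, work and bottle undisturbed in the final images.

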